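# Load a specimen pot into the dry-block incubator

### The job

Put the specimen pot from the worktop into the dry-block incubator. Swing the incubator's lid up until its gas strut props it fully open with your hand off it, set the pot upright, right down in the wide round well of the block before you let go of it, then bring the lid down under control, without letting it slam, until it is fully shut. Keep the pot upright throughout, and leave the tubes in the other block and the other things on the bench where they are.

Things in the scene. Friction and masses are not known exactly. Their poses are not given: they have to be found in the camera images.
- incubator: white bench-top dry-block incubator, fixed, 260 mm wide, 215 mm deep (x -130 to +85 mm), case top at z = 72 mm. Origin on the worktop below the middle of its two block bays; x points to its rear (hinge side), y to its left. Fascia with display and keys at -x, below z = 55 mm. Two square aluminium blocks stand side by side in it; which is left and which right varies.
- tube_block: the other aluminium block, 114 x 110 x 55 mm, top at z = 70 mm, with six narrow holes and three capped tubes standing in it (tops at z = 108 mm). Origin under its centre, 113 mm from the well's axis along the incubator's y; axes as the incubator's.
- hood (a joint): the lid, a grey hood 164 x 260 x 50 mm with clear pane, 0.35 kg; 0 = shut, 1.62 rad = open at its stop. A gas strut on the right works over centre: let go below 0.5 rad it drops shut (a slam from over 0.3 rad), above 0.7 rad the strut lifts and props it at the stop. 2 to 3 N at the bar moves it. Room inside when shut: up to z = 119 mm, so it shuts only over a pot down in its well.
- lid_bar (a point): middle of the lid's round steel grab bar, 10 mm thick, along the incubator's y, 98 mm between its end posts, 40 mm (centre to face) off the hood's front face. Shut: 200 mm in front of the hinge line and 26 mm above it (z = 101 mm). Moves with the lid about the hinge; open, it is above the hood at z = 273 mm. Can be pinched from above at any lid angle and turns between the fingers.
- lid_hinge (a point): middle of the lid's hinge line, which runs along the incubator's y: 80 mm behind (+x) the incubator's origin, at z = 75 mm. Fixed to the incubator.
- well (a point): centre of the floor, z = 48 mm, of the single wide round well in the pot block (114 x 110 mm, aluminium). The well is upright, 64 mm in diameter and 22 mm deep: rim at z = 70 mm, 2 mm below the case top. Axes as the incubator's.
- pot: closed specimen pot, the only one on the worktop: clear body tapering from 57 mm below the cap to 52 mm at the foot, orange screw cap 63 mm in diameter from 46 to 61 mm above the foot, 61 mm tall, 30 to 65 g; the cap is fixed. Origin at the centre of the underside, z up along its axis. Starts standing on the worktop to the left of the incubator.
- white_cup: white beaker, 71 mm wide, 90 mm tall, a bystander; origin at the centre of its underside.
- timer: white timer, 50 x 62 x 21 mm, lying on the worktop, a bystander; origin under its centre.
- block_tube_0: capped sample tube, 18 mm wide at the cap, 91 mm long, standing in the other block with its top at z = 108 mm, a bystander; origin at its foot (z = 17 mm), z up along its axis.
- block_tube_1: capped sample tube, 18 mm wide at the cap, 91 mm long, standing in the other block with its top at z = 108 mm, a bystander; origin at its foot (z = 17 mm), z up along its axis.
- block_tube_2: capped sample tube, 18 mm wide at the cap, 91 mm long, standing in the other block with its top at z = 108 mm, a bystander; origin at its foot (z = 17 mm), z up along its axis.
Things that resemble listed ones, but are neither listed nor needed, are in the scene too. What is shaped like the pot but blue, green or turquoise is not meant.

How it is judged:
By the outcome, as a careful person would: the job done as asked, in the order asked, and still so for the second after the job is handed in, with the robot touching nothing.
It also fails if it takes over 70 s, if anything falls off the work surface, if the arm or the gripper's body presses on something with over 40 N, if the wrist force passes 120 N, or if a joint passes its speed limit or range.

### The arm

A 6-joint arm with a two-finger parallel gripper is mounted at the origin on a cart in front of the work surface, level with it; the furniture and walls round the work are solid. World frame = base frame: x ahead of the robot, y to its left, z up, the work surface at z = 0. Lengths are in m, angles in degrees, forces in N, time in s.
With the tool pointing down it reaches from about 0.375 to 0.825 m from the base axis. Payload 5.5 kg.
Tool frame: the origin (TCP) lies on the centre line of the jaws, within the pads' length; the fingertips stand 22 mm ahead of it and the grasp point (between the pads) lies 3 mm ahead of it; z points along the fingers, y is the line along which they close (so a half turn about z gives the same grasp; the last joint's range is limited). The gripper opens to 85 mm and grips with 20 to 120 N. Pads are 22 mm wide; open, the fingers measure 114 mm over their backs; the gripper's body (76 mm by 85 mm) begins 54 mm behind the grasp point. The pads swing forward as they close: fully open they stand 13 mm farther back than shut.
Start: joints at [70.989, 17.962, -2.699, 69.339, 0, 90], TCP at [0.195, 0.567, 0.229] pointing down, gripper open.
Joint ranges: [-152.73, 152.73], [-39.44, 99.34], [-58.76, 71.6], [-118.89, 123.64], [-81.53, 83.1], [-180, 180]. Speed limits (degrees/s): [136.94, 136.94, 172.46, 180, 180, 180].

### API

Orientations are given as a 3x3 rotation matrix whose columns are the frame's x, y, z axes.
In Python, from station import manip gives the robot as it stands.
- The arm moves only by the shell command python3 -m jog 'ROWS' [FORCE]. ROWS is JSON, a list that holds one entry, the list of rows, each a list of 5 numbers: the shift along the tool's x, y, z in units of 4 cm (1.0 is 4 cm), then the turn about the tool's z in units of 0.12 rad (1.0 is 0.12 rad), then the opening, from 0 (shut) to 1 (fully open). In form: [[[tx, ty, tz, twist, fingers], ...]]. A call has 1 to 8 rows; each row shifts and turns the commanded pose from where the row before left it, along the tool's axes as they then stand; what a row does not reach is not made up. A row lasts 1/10 s, in which the tool goes at most 50 mm and 8.59 degrees, less where a joint would pass 70% of its speed; a pose out of reach is approached as far as the arm can. A call with a number of a shift or a turn outside -1 to 1 is refused whole. A call with a gripper value outside its range is refused whole. The fingers move at their own pace and stop on an object; FORCE is the grip in N (left out, the last holds). Time passes only in rows, so rows that do not move let the fingers close. It gives the time, the measured TCP pose, the force, the opening and the grip force at its end, in the units of the state.
- manip.observe(): the state, without advancing time (a new reading comes with each control period).
- manip.read_camera(name): name is "side" or "top" or "wrist"; returns (picture, depth): 420x560x3 uint8, red, green, blue; 420x560 float32, m along the optical axis (not along the pixel's ray), 0 where there is no reading.
- manip.calibration(name): a dict with "vertical_fov" (degrees; the focal length in pixels is half the picture's height over the tangent of half this angle, whatever the lens; pixels are square), "cx", "cy" (the principal point, pixels), "k1" (the pictures are not rectified: a ray, as slopes to the right and down, at radius r is drawn at 1 + k1 r^2 times it, then the intrinsics apply), "origin" and "attitude" of the camera in the world. Camera axes: x right, y down, z forward; pixel columns grow to the right and rows downward; lengths in m; the calibration is good to about 2 mm. A picture is of the moment at which its call begins: read the wrist's pose just before it. calibration takes no time and is no camera call; for the wrist camera it gives the pose at the moment of the call.
- manip.sign_off(): hands the job in; it is judged then, once.
The state is a dict: "clock": time; "qpos": joint angles; "qd": joint speeds; "effort": joint torques, N m; "ee_pos": TCP position; "eef_rot": TCP orientation; "wrist_force": force on the tool from outside, world axes, zero at the start; "wrist_torque": the same for the moment, N m; "width": finger opening in m; "grip_force": force on a finger pad.
Only numpy, scipy, OpenCV 4.12 (cv2) and the standard library are available. Lean on these libraries where they do the work, as an engineer would, in place of code of your own. Each camera call takes 0.05 s, during which the arm holds its last target. There are 200 camera calls.

## Working session

There is one attempt and no reset: what is moved stays moved. The work goes in short steps, Python scripts to look and compute and a shell command to move; the robot and the scene stay as the last step left them, time stands still between calls to the robot, and variables do not carry over. Pictures are saved under pics/ and viewed, at most 12 in all, crops included, and the job is handed in when it is done.

```bash
ls; mkdir -p pics; cat > h.py <<'E'
import numpy as np, cv2
from station import manip
def grab(n,f=None):
    c=manip.calibration(n); im,d=manip.read_camera(n)
    if f: cv2.imwrite('pics/'+f,im[:,:,::-1])
    return c,im,d
def ray(c,u,v):
    f=210/np.tan(np.radians(c['vertical_fov'])/2)
    p=np.array([[(np.atleast_1d(u)-c['cx'])/f,(np.atleast_1d(v)-c['cy'])/f]])[0].T.astype(float)
    q=p.copy()
    for _ in range(20): q=p/(1+c['k1']*(q**2).sum(1,keepdims=True))
    return np.c_[q,np.ones(len(q))]
def world(c,u,v,d):
    return np.array(c['origin'])+(ray(c,u,v)*np.atleast_1d(d)[:,None])@np.array(c['attitude']).T
def cloud(c,d):
    v,u=np.mgrid[:420,:560]; w=world(c,u.ravel(),v.ravel(),d.ravel()).reshape(420,560,3)
    w[d<=0]=np.nan; return w
def onz(c,u,v,z):
    o=np.array(c['origin']); r=ray(c,u,v)@np.array(c['attitude']).T
    return o+r*((z-o[2])/r[:,2])[:,None]
E
python3 - <<'E'
from h import *
for n in('top','side'):
    c,im,d=grab(n,n+'1.png'); np.savez(n+'1.npz',im=im,d=d,**c)
    print(n,{k:np.round(v,3) if k!='x' else 0 for k,v in c.items()})
o=manip.observe();print(o)
E
```

```text
pics
top {'vertical_fov': np.float64(56.517), 'cx': np.float64(277.804), 'cy': np.float64(213.771), 'k1': np.float64(-0.04), 'origin': array([0.4  , 0.167, 0.95 ]), 'attitude': array([[ 0.029, -0.985,  0.17 ],
       [-0.999, -0.032, -0.016],
       [ 0.022, -0.17 , -0.985]])}
side {'vertical_fov': np.float64(48.337), 'cx': np.float64(275.658), 'cy': np.float64(205.861), 'k1': np.float64(-0.133), 'origin': array([0.969, 0.481, 1.116]), 'attitude': array([[-0.551,  0.745, -0.376],
       [ 0.834,  0.485, -0.262],
       [-0.013, -0.458, -0.889]])}
{'clock': 0.1, 'qpos': array([ 7.09900662e+01,  1.80002619e+01, -2.74849154e+00,  6.93417512e+01,
        1.66901066e-04,  9.00004313e+01]), 'qd': array([-0.05479738, -0.18912533,  0.229494  ,  0.0538979 , -0.06482738,
        0.06279893]), 'effort': array([-1.16517922e-04, -5.40768170e+01,  3.40540767e+01,  1.12016941e-02,
       -4.64396010e-05, -5.47403701e-06]), 'ee_pos': array([0.19526268, 0.56676774, 0.22841959]), 'eef_rot': array([[-9.45459661e-01,  3.25738793e-01, -5.17281269e-04],
       [ 3.25739204e-01,  9.45458483e-01, -1.49250533e-03],
       [ 2.90107761e-06, -1.57960238e-03, -9.99998752e-01]]), 'wrist_force': array([-1.05188607,  0.62147101,  0.2796481 ]), 'wrist_torque': array([-0.0091465 , -0.01192124,  0.02002709]), 'grip_force': 0.0, 'width': 0.08533611491728577}
```

View pics/top1.png

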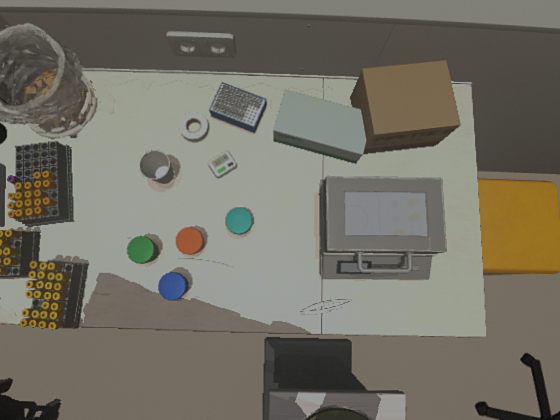

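View pics/side1.png

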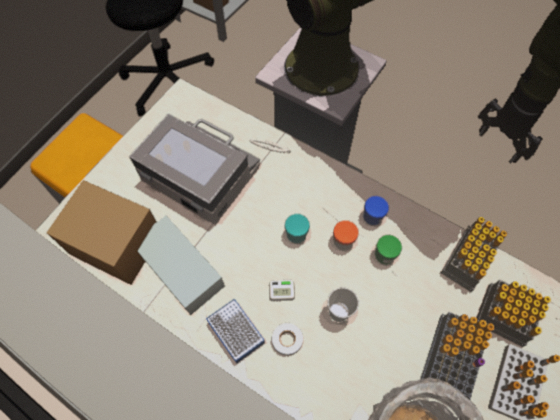

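Top view: candidates for the pot are orange (190,240), green (141,249), blue (173,286) and turquoise (239,220). The orange-capped one fits; the other colours are excluded. In the side view it is at (346,233). The incubator is at top (385,228), with its bar at (385,265). Next I measure it and make an enlarged crop.

```bash
cat > m1.py <<'E'
from h import *
L={n:dict(np.load(n+'1.npz')) for n in('top','side')}
for n,(u0,v0) in dict(top=(190,240),side=(346,233)).items():
    c=L[n]; hsv=cv2.cvtColor(c['im'],cv2.COLOR_RGB2HSV)
    m=((hsv[...,0]<14)&(hsv[...,1]>150)&(hsv[...,2]>80)).astype(np.uint8)
    k,lab,st,ce=cv2.connectedComponentsWithStats(m); l=lab[v0,u0]; W=cloud(c,c['d'])
    p=W[lab==l]; t=p[p[:,2]>np.nanmedian(p[:,2])-.004]
    print(n,'cap blob',st[l],ce[l],'z',np.nanpercentile(p[:,2],[5,50,95]),'mid',(np.nanpercentile(t,2,0)+np.nanpercentile(t,98,0))/2,np.nanpercentile(t,98,0)-np.nanpercentile(t,2,0))
    # ray intersection at cap top
    print(' ray@.061',onz(c,*ce[l],.061))
    # incubator cloud
    P=W.reshape(-1,3); s=(P[:,0]>.3)&(P[:,0]<.75)&(P[:,1]<.12)&(P[:,1]>-.3)&(P[:,2]>.112)&(P[:,2]<.14)
    h=P[s]; q=cv2.minAreaRect(h[:,:2].astype(np.float32)); print(' hood',len(h),np.median(h[:,2]),q)
    s=(P[:,0]>.3)&(P[:,0]<.75)&(P[:,1]<.12)&(P[:,1]>-.3)&(P[:,2]>.085)&(P[:,2]<.11); print(' bar-ish',s.sum())
    np.save(n+'W.npy',W)
im=L['top']['im'];a=cv2.resize(im[150:300,110:260],(400,400));b=cv2.resize(im[165:285,310:460],(400,320),interpolation=2)
b=cv2.copyMakeBorder(b,0,80,0,0,0)
cv2.imwrite('pics/crop1.png',np.hstack([a,b])[:,:,::-1])
E
python3 m1.py
```

```text
top cap blob [176 228  27  26 532] [188.89661654 240.5       ] z [0.05750659 0.06049942 0.06309688] mid [0.48539934 0.35305301 0.06046168] [0.05309255 0.05214139 0.00671008]
 ray@.061 [[0.4851208  0.35241299 0.061     ]]
 hood 9419 0.12392463579907043 ((0.6082967519760132, -0.08229577541351318), (0.28323227167129517, 0.26744136214256287), 0.014707840047776699)
 bar-ish 888
side cap blob [334 221  24  23 431] [345.38979118 232.10208817] z [0.0577052  0.06159019 0.06468619] mid [0.48830612 0.35438788 0.06183694] [0.0530042  0.05270989 0.0071803 ]
 ray@.061 [[0.48902538 0.35441611 0.061     ]]
 hood 5741 0.12482859383555345 ((0.5922164916992188, -0.0806535929441452), (0.3166700303554535, 0.26345375180244446), 1.1045870780944824)
 bar-ish 760
```

View pics/crop1.png

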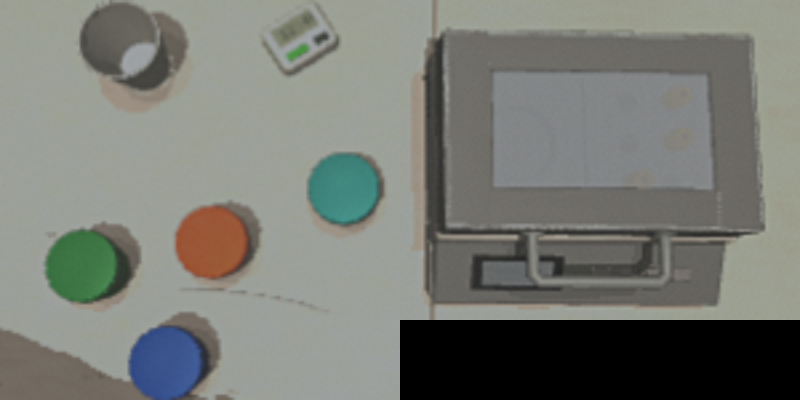

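The crop confirms the orange-capped pot as the target at (190,240) in the top view. Through the pane, the wide well's arc is in the left block and the tubes are in the right one. Next: bar and hood pose from both views.

```bash
cat > m2.py <<'E'
from h import *
for n,box in dict(top=(315,170,450,285),side=(120,110,265,225)).items():
    c=dict(np.load(n+'1.npz')); W=np.load(n+'W.npy'); u0,v0,u1,v1=box
    P=W[v0:v1,u0:u1]; Z=P[...,2]
    m=(Z>.118)&(Z<.132); k,lab,st,_=cv2.connectedComponentsWithStats(m.astype(np.uint8)); l=1+np.argmax(st[1:,4])
    h=P[lab==l]; print(n,'hood',len(h),cv2.minAreaRect(h[:,:2].astype(np.float32)))
    b=(Z>.085)&(Z<.115)&(P[...,0]<.475+.03)
    q=P[b]; print(' bar',len(q),np.nanpercentile(q,[2,50,98],axis=0).round(4).tolist())
    bx=q[q[:,0]<np.percentile(q[:,0],5)+.012]; print('  front',np.nanmedian(bx,0),cv2.minAreaRect(bx[:,:2].astype(np.float32)), np.polyfit(bx[:,1],bx[:,0],1))
    # profile along hood middle
    ym=-.084
    s=P[np.abs(P[...,1]-ym)<.012]; s=s[(s[:,0]>.38)&(s[:,0]<.55)]; 
    s=s[np.argsort(s[:,0])]; print(' profile',[tuple(np.round(np.median(x,0)[[0,2]],3)) for x in np.array_split(s,24) if len(x)])
E
python3 m2.py
```

```text
top hood 8836 ((0.552211344242096, -0.08028179407119751), (0.1646549105644226, 0.2612828016281128), 1.0889564752578735)
 bar 570 [[0.4252, -0.1844, 0.0897], [0.4416, -0.0744, 0.1045], [0.4919, 0.0487, 0.1125]]
  front [ 0.43075395 -0.0809561   0.1044682 ] ((0.43130382895469666, -0.08321075886487961), (0.012766323052346706, 0.12121386080980301), 0.4376417100429535) [-0.0188053   0.42908324]
 profile [(np.float64(0.402), np.float64(-0.0)), (np.float64(0.41), np.float64(0.0)), (np.float64(0.418), np.float64(0.031)), (np.float64(0.425), np.float64(0.036)), (np.float64(0.43), np.float64(0.105)), (np.float64(0.439), np.float64(0.042)), (np.float64(0.446), np.float64(0.044)), (np.float64(0.453), np.float64(0.047)), (np.float64(0.459), np.float64(0.05)), (np.float64(0.465), np.float64(0.067)), (np.float64(0.47), np.float64(0.091)), (np.float64(0.474), np.float64(0.126)), (np.float64(0.48), np.float64(0.124)), (np.float64(0.487), np.float64(0.125)), (np.float64(0.491), np.float64(0.124)), (np.float64(0.498), np.float64(0.124)), (np.float64(0.504), np.float64(0.123)), (np.float64(0.511), np.fl
[... 912 characters left out ...]
), np.float64(0.125)), (np.float64(0.48), np.float64(0.126)), (np.float64(0.485), np.float64(0.125)), (np.float64(0.489), np.float64(0.124)), (np.float64(0.494), np.float64(0.126)), (np.float64(0.498), np.float64(0.125)), (np.float64(0.503), np.float64(0.125)), (np.float64(0.506), np.float64(0.124)), (np.float64(0.51), np.float64(0.123)), (np.float64(0.515), np.float64(0.124)), (np.float64(0.519), np.float64(0.122)), (np.float64(0.523), np.float64(0.123)), (np.float64(0.528), np.float64(0.123)), (np.float64(0.532), np.float64(0.123)), (np.float64(0.536), np.float64(0.124)), (np.float64(0.541), np.float64(0.124)), (np.float64(0.545), np.float64(0.123)), (np.float64(0.549), np.float64(0.123))]
```

```bash
python3 -m jog '[[[0,0,0,1,1],[0,0,0,1,1],[0,0,0,1,1],[0,0,0,1,1],[0,0,0,1,1],[0,0,0,1,1],[0,0,0,1,1],[0,0,0,1,1]]]' 
python3 -m jog '[[[0,0,0,0.75,0.4],[0,0,0,0.75,0.4],[0,0,0,0.7,0.4],[-0.3,0.3,0,0,0.4],[-0.4,0.4,0,0,0.4],[-0.4,0.4,0,0,0.4],[-0.4,0.4,0,0,0.4],[-0.4,0.4,0,0,0.4]]]'
python3 -m jog '[[[-0.45,0.45,0,0,0.4],[-0.45,0.45,0,0,0.4],[-0.45,0.45,0,0,0.4],[-0.45,0.45,0,0,0.4],[-0.45,0.45,0,0,0.4],[-0.45,0.45,0,0,0.4],[-0.45,0.45,0,0,0.4],[-0.45,0.45,0,0,0.4]]]'
python3 -m jog '[[[-0.6,0.2,0,0,0.4],[-0.6,0,0,0,0.4],[-0.6,0,0,0,0.4],[-0.6,0,0,0,0.4],[-0.6,0,0,0,0.4],[-0.6,0,0,0,0.4],[-0.6,0,0,0,0.4],[-0.6,0,0,0,0.4]]]'
```

```text
clock: 0.9
ee_pos: [0.1953, 0.5669, 0.2287]
eef_rot: [[-0.271, 0.963, -0.0], [0.963, 0.271, -0.001], [-0.001, -0.001, -1.0]]
wrist_force: [-0.8, 0.5, 0.5]
width: 0.0854
grip_force: 0.0
clock: 1.7
ee_pos: [0.2736, 0.4908, 0.2289]
eef_rot: [[-0.016, 1.0, -0.0], [1.0, 0.016, -0.001], [-0.001, -0.0, -1.0]]
wrist_force: [0.0, -0.2, 0.7]
width: 0.0342
grip_force: 0.0
clock: 2.5
ee_pos: [0.4195, 0.3487, 0.229]
eef_rot: [[-0.016, 1.0, -0.0], [1.0, 0.016, -0.001], [-0.001, -0.0, -1.0]]
wrist_force: [0.5, -0.1, -0.0]
width: 0.034
grip_force: 0.0
clock: 3.3
ee_pos: [0.4291, 0.1568, 0.229]
eef_rot: [[-0.016, 1.0, -0.0], [1.0, 0.016, -0.001], [-0.001, -0.0, -1.0]]
wrist_force: [0.3, 1.1, 0.1]
width: 0.0341
grip_force: 0.0
```

```bash
python3 -m jog '[[[-0.75,0,0,0,0.4],[-0.75,0,0,0,0.4],[-0.75,0,0,0,0.4],[-0.75,0,0,0,0.4],[-0.75,0,0,0,0.4],[-0.75,0,0,0,0.4],[-0.75,0,0,0,0.4],[-0.6,0.05,0,0,0.4]]]'
cat > m3.py <<'E'
from h import *
c,im,d=grab('wrist','w1.png'); np.savez('w1.npz',im=im,d=d,**c); W=cloud(c,d)
print(c['origin'],np.round(c['attitude'],3),manip.observe()['ee_pos'])
Z=W[...,2]; b=(Z>.09)&(Z<.112)&(W[...,0]<.45)&(W[...,0]>.4)
q=W[b]; print(len(q)); 
if len(q): print(np.nanpercentile(q,[2,50,98],axis=0).round(4).tolist(),np.polyfit(q[:,1],q[:,0],1))
E
python3 m3.py
```

```text
clock: 4.1
ee_pos: [0.4341, -0.0773, 0.229]
eef_rot: [[-0.015, 1.0, -0.001], [1.0, 0.015, -0.001], [-0.001, -0.001, -1.0]]
wrist_force: [-0.0, 0.7, 0.1]
width: 0.0341
grip_force: 0.0
[ 0.43341652 -0.01139478  0.37460128] [[ 1.     0.016  0.003]
 [ 0.016 -0.965 -0.26 ]
 [-0.001  0.26  -0.966]] [ 0.43466963 -0.07984833  0.22906553]
2068
[[0.4251, -0.139, 0.1024], [0.4316, -0.0767, 0.1061], [0.4487, -0.0241, 0.108]] [-0.00290169  0.43266284]
```

View pics/w1.png

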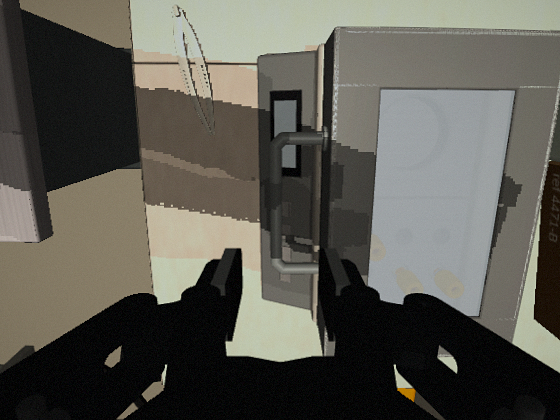

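The wrist view shows the bar at columns 271–287, rows 135–270, and the well's circle in the left block at (410,130). I go down on the bar.

```bash
python3 -m jog '[[[-0.04,-0.06,0.5,0,0.4],[0,0,0.5,0,0.4],[0,0,0.5,0,0.4],[0,0,0.5,0,0.4],[0,0,0.5,0,0.4],[0,0,0.4,0,0.4],[0,0,0.22,0,0.4],[0,0,0,0,0.4]]]' 20
python3 -m jog '[[[0,0,0,0,0.1],[0,0,0,0,0],[0,0,0,0,0],[0,0,0,0,0],[0,0,0,0,0]]]' 30
```

```text
clock: 4.95
ee_pos: [0.4313, -0.0769, 0.1033]
eef_rot: [[-0.015, 1.0, -0.003], [1.0, 0.015, 0.0], [0.0, -0.003, -1.0]]
wrist_force: [-1.2, 0.3, 0.4]
width: 0.0342
grip_force: 0.0
clock: 5.45
ee_pos: [0.433, -0.0769, 0.1047]
eef_rot: [[-0.015, 1.0, 0.001], [1.0, 0.015, -0.0], [-0.0, 0.001, -1.0]]
wrist_force: [-0.4, 0.0, -0.2]
width: -0.0003
grip_force: 0.0
```

The fingers shut on nothing, so I look.

```bash
python3 - <<'E'
from h import *
c,im,d=grab('wrist'); t,jm,_=grab('top'); W=cloud(c,d)
cv2.imwrite('pics/w2.png',np.hstack([im[100:,120:440],cv2.resize(jm[180:300,310:470],(427,320))])[:,:,::-1])
print(np.round(W[140:300:20,260:300:5][...,[0,2]],3).tolist()); print(manip.observe()['width'],manip.observe()['ee_pos'])
E
```

```text
[[[0.42, 0.034], [0.423, 0.035], [0.426, 0.038], [0.429, 0.039], [0.432, 0.041], [0.435, 0.043], [0.438, 0.045], [0.441, 0.046]], [[0.42, 0.033], [0.423, 0.035], [0.428, 0.105], [0.43, 0.106], [0.432, 0.107], [0.435, 0.107], [0.437, 0.106], [0.439, 0.107]], [[0.42, 0.034], [0.426, 0.106], [0.428, 0.106], [0.43, 0.106], [0.433, 0.105], [0.436, 0.043], [0.439, 0.043], [0.442, 0.046]], [[0.42, 0.034], [0.426, 0.105], [0.428, 0.106], [0.431, 0.106], [0.433, 0.105], [0.436, 0.042], [0.439, 0.042], [0.442, 0.045]], [[0.42, 0.033], [0.426, 0.106], [0.428, 0.106], [0.431, 0.106], [0.433, 0.106], [0.436, 0.041], [0.439, 0.043], [0.443, 0.043]], [[0.42, 0.034], [0.426, 0.105], [0.429, 0.107], [0.431, 0.107], [0.433, 0.106], [0.437, 0.041], [0.44, 0.043], [0.443, 0.044]], [[0.425, 0.116], [0.427, 0.125], [0.429, 0.125], [0.431, 0.125], [0.433, 0.126], [0.435, 0.126], [0.437, 0.126], [0.439, 0.125]], [[0.426, 0.135], [0.428, 0.143], [0.43, 0.141], [0.431, 0.142], [0.433, 0.142], [0.435, 0.142], [0.437, 0.142], [0.438, 0.142]]]
-6.140045914165826e-05 [ 0.43280437 -0.07683817  0.10452896]
```

View pics/w2.png

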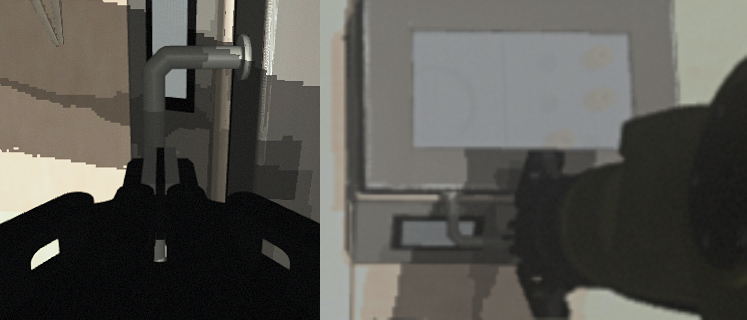

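```bash
python3 - <<'E'
from h import *
c,im,d=grab('wrist'); W=cloud(c,d)
a=cv2.resize(im[220:380,210:350],(700,600)[0:2] if 0 else (525,600),interpolation=cv2.INTER_NEAREST)
cv2.imwrite('pics/w3.png',np.clip(a.astype(float)*2.5,0,255).astype(np.uint8)[:,:,::-1])
for r in (245,255,265,275,290): print(r,[tuple(x) for x in np.round(W[r,244:324:5],3)[:,[0,2]].tolist()])
print(manip.observe()['width'],manip.observe()['grip_force'])
E
```

```text
245 [(0.406, 0.001), (0.409, 0.001), (0.416, 0.031), (0.419, 0.033), (0.426, 0.105), (0.428, 0.108), (0.43, 0.107), (0.432, 0.106), (0.435, 0.104), (0.439, 0.041), (0.442, 0.043), (0.445, 0.045), (0.448, 0.047), (0.451, 0.048), (0.454, 0.05), (0.457, 0.051)]
255 [(0.406, 0.002), (0.409, 0.002), (0.416, 0.031), (0.419, 0.033), (0.426, 0.12), (0.428, 0.12), (0.43, 0.121), (0.432, 0.121), (0.434, 0.121), (0.437, 0.119), (0.439, 0.12), (0.446, 0.045), (0.449, 0.046), (0.452, 0.048), (0.455, 0.049), (0.458, 0.049)]
265 [(0.405, -0.0), (0.42, 0.12), (0.422, 0.121), (0.424, 0.121), (0.427, 0.13), (0.429, 0.13), (0.431, 0.13), (0.433, 0.13), (0.434, 0.129), (0.436, 0.13), (0.438, 0.129), (0.441, 0.121), (0.443, 0.121), (0.445, 0.122), (0.455, 0.049), (0.458, 0.051)]
275 [(0.405, -0.0), (0.421, 0.13), (0.423, 0.131), (0.425, 0.13), (0.427, 0.138), (0.429, 0.141), (0.431, 0.138), (0.433, 0.137), (0.434, 0.138), (0.436, 0.139), (0.438, 0.139), (0.44, 0.13), (0.442, 0.13), (0.444, 0.13), (0.446, 0.129), (0.458, 0.05)]
290 [(0.421, 0.15), (0.423, 0.154), (0.425, 0.154), (0.426, 0.154), (0.428, 0.151), (0.429, 0.152), (0.431, 0.145), (0.433, 0.145), (0.434, 0.145), (0.436, 0.151), (0.437, 0.152), (0.439, 0.154), (0.44, 0.154), (0.442, 0.154), (0.444, 0.151), (0.445, 0.151)]
0.0002033765950403204 0.0
```

View pics/w3.png

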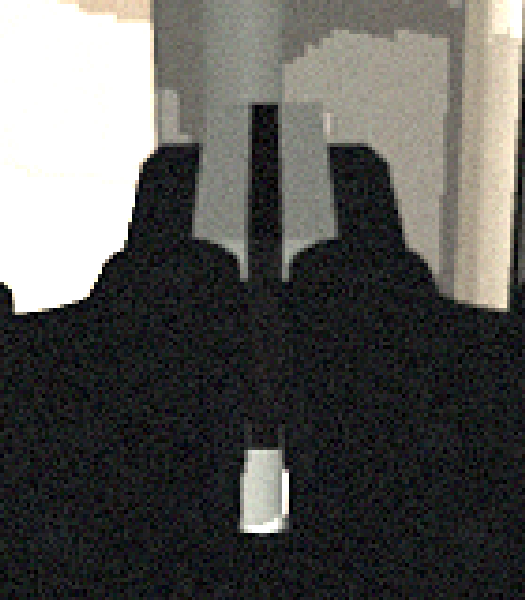

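```bash
python3 - <<'E'
from h import *
c,im,d=grab('wrist'); W=cloud(c,d)
print(c['origin'])
for r in range(235,300,5): print(r,np.round(W[r,[268,280,292]],3).tolist())
# project expected tip/bar points
o=manip.observe(); 
for p in ([.433,-.066,.0825],[.433,-.066,.12],[.433,-.066,.106],[.4317,-.066,.106]):
    q=(np.array(p)-c['origin'])@np.array(c['attitude']); f=210/np.tan(np.radians(c['vertical_fov'])/2); s=q[:2]/q[2]; print(p,s*f*(1+c['k1']*(s@s))+[c['cx'],c['cy']])
print(o['qpos'],o['ee_pos'])
E
```

```text
[ 0.43206709 -0.01095134  0.25007192]
235 [[0.427, -0.062, 0.106], [nan, nan, nan], [0.441, -0.084, 0.043]]
240 [[0.427, -0.064, 0.106], [0.433, -0.064, 0.106], [0.441, -0.088, 0.042]]
245 [[0.428, -0.066, 0.107], [0.433, -0.067, 0.107], [0.441, -0.091, 0.043]]
250 [[0.428, -0.065, 0.116], [0.433, -0.065, 0.115], [0.438, -0.065, 0.116]]
255 [[0.428, -0.066, 0.12], [0.433, -0.066, 0.119], [0.438, -0.066, 0.12]]
260 [[0.428, -0.066, 0.124], [0.433, -0.065, 0.126], [0.438, -0.065, 0.125]]
265 [[0.428, -0.066, 0.13], [0.433, -0.066, 0.13], [0.437, -0.065, 0.13]]
270 [[0.428, -0.066, 0.134], [0.433, -0.066, 0.134], [0.437, -0.066, 0.133]]
275 [[0.429, -0.066, 0.138], [0.433, -0.066, 0.137], [0.437, -0.066, 0.138]]
280 [[0.429, -0.066, 0.142], [0.433, -0.066, 0.142], [0.437, -0.065, 0.143]]
285 [[0.429, -0.066, 0.144], [0.433, -0.066, 0.145], [0.437, -0.065, 0.147]]
290 [[0.429, -0.065, 0.151], [0.433, -0.068, 0.145], [0.437, -0.065, 0.151]]
295 [[0.429, -0.064, 0.156], [0.433, -0.07, 0.145], [0.437, -0.064, 0.155]]
[0.433, -0.066, 0.0825] [280.35278899 227.04789129]
[0.433, -0.066, 0.12] [280.38419993 255.78780586]
[0.433, -0.066, 0.106] [280.37077041 243.4779879 ]
[0.4317, -0.066, 0.106] [277.4626001  243.43455828]
[-1.00653783e+01  6.25852678e+00 -3.46954583e+01  4.90444262e+01
 -1.61554288e-03  7.90704957e+01] [ 0.43274498 -0.0768234   0.10443187]
```

The wrist depth shows the pad ends (row 248) at z≈0.114, about 10 mm above the reported TCP height instead of 22 mm below it. The fingers therefore closed above the bar. I go 30 mm lower and check forces on the way. The fascia stands below 0.05, so there is room either way.

```bash
python3 -m jog '[[[0,0,0,0,0.4],[0,0,0,0,0.4],[0,-0.04,0,0,0.4],[0,0,0,0,0.4],[0,0,0.25,0,0.4],[0,0,0.25,0,0.4],[0,0,0.25,0,0.4],[0,0,0,0,0.4]]]' 30
python3 -m jog '[[[0,0,0,0,0],[0,0,0,0,0],[0,0,0,0,0],[0,0,0,0,0]]]' 30
python3 - <<'E'
from h import *
c,im,d=grab('wrist'); W=cloud(c,d); o=manip.observe(); print(c['origin'],o['width'],o['grip_force'])
for r in range(215,275,6): print(r,np.round(W[r,[256,268,280,292,304]][:,[1,2]],3).tolist())
E
```

```text
clock: 6.45
ee_pos: [0.432, -0.077, 0.0779]
eef_rot: [[-0.015, 1.0, 0.003], [1.0, 0.015, -0.0], [-0.0, 0.003, -1.0]]
wrist_force: [-21.6, 2.5, 53.7]
width: 0.0344
grip_force: 28.7
clock: 6.85
ee_pos: [0.4303, -0.0772, 0.0756]
eef_rot: [[-0.015, 1.0, -0.001], [1.0, 0.015, -0.001], [-0.001, -0.001, -1.0]]
wrist_force: [-11.6, 0.3, 30.1]
width: 0.0091
grip_force: 29.6
[ 0.42976928 -0.01119866  0.22116763] 0.00919232161216915 29.588778913021088
215 [[-0.066, 0.033], [-0.045, 0.105], [-0.045, 0.106], [-0.045, 0.104], [-0.062, 0.045]]
221 [[-0.07, 0.032], [-0.047, 0.106], [-0.047, 0.107], [-0.048, 0.103], [-0.066, 0.045]]
227 [[-0.073, 0.033], [-0.049, 0.105], [-0.049, 0.107], [-0.05, 0.103], [-0.069, 0.045]]
233 [[-0.078, 0.032], [-0.052, 0.105], [-0.051, 0.107], [-0.052, 0.103], [-0.073, 0.043]]
239 [[-0.081, 0.033], [-0.054, 0.105], [-0.053, 0.108], [-0.055, 0.103], [-0.076, 0.045]]
245 [[-0.085, 0.032], [-0.056, 0.106], [-0.056, 0.106], [-0.057, 0.102], [-0.08, 0.044]]
251 [[-0.066, 0.087], [-0.059, 0.104], [-0.058, 0.108], [-0.059, 0.104], [-0.066, 0.087]]
257 [[-0.066, 0.094], [-0.06, 0.106], [-0.06, 0.107], [-0.062, 0.102], [-0.065, 0.095]]
263 [[-0.066, 0.099], [-0.064, 0.104], [-0.063, 0.106], [-0.064, 0.103], [-0.066, 0.099]]
269 [[-0.066, 0.104], [-0.066, 0.105], [-0.065, 0.106], [-0.066, 0.105], [-0.066, 0.104]]
```

Bar gripped (9 mm). About 30 N of residual force is left from the tool being pushed down, and lifting relieves it. Working out the arc steps.

```bash
python3 - <<'E'
import numpy as np
r=np.hypot(.2,.026);p=np.arctan2(.026,.2)+np.radians(np.arange(0,93,3))
print(np.c_[np.diff(-r*np.cos(p)),-np.diff(r*np.sin(p))].round(4).__truediv__(.04).round(2).tolist())
E
```

```text
[[0.04, -0.26], [0.06, -0.26], [0.07, -0.26], [0.08, -0.25], [0.1, -0.25], [0.11, -0.24], [0.12, -0.24], [0.13, -0.23], [0.14, -0.22], [0.16, -0.22], [0.16, -0.2], [0.18, -0.2], [0.19, -0.19], [0.19, -0.18], [0.2, -0.17], [0.21, -0.16], [0.22, -0.14], [0.23, -0.13], [0.24, -0.12], [0.24, -0.11], [0.25, -0.1], [0.25, -0.08], [0.26, -0.07], [0.26, -0.06], [0.26, -0.04], [0.26, -0.03], [0.26, -0.01], [0.26, -0.0], [0.26, 0.01], [0.26, 0.03]]
```

```bash
python3 -m jog '[[[0,0,-0.06,0,0],[0,0,-0.06,0,0]]]'
```

```text
clock: 7.1
ee_pos: [0.4305, -0.0772, 0.0785]
eef_rot: [[-0.015, 1.0, -0.001], [1.0, 0.015, -0.001], [-0.001, -0.001, -1.0]]
wrist_force: [0.2, -1.7, -0.6]
width: 0.0088
grip_force: 29.2
```

```bash
python3 -m jog '[[[0,0.04,-0.26,0,0],[0,0.06,-0.26,0,0],[0,0.07,-0.26,0,0],[0,0.08,-0.25,0,0],[0,0.1,-0.25,0,0],[0,0.11,-0.24,0,0],[0,0.12,-0.24,0,0],[0,0,0,0,0]]]'
```

```text
clock: 7.9
ee_pos: [0.4548, -0.0766, 0.1511]
eef_rot: [[-0.015, 1.0, 0.0], [1.0, 0.015, -0.0], [-0.0, 0.0, -1.0]]
wrist_force: [-5.0, -4.5, 1.7]
width: 0.0089
grip_force: 29.5
```

```bash
python3 -m jog '[[[0,0.13,-0.23,0,0],[0,0.14,-0.22,0,0],[0,0.16,-0.22,0,0],[0,0.16,-0.2,0,0],[0,0.18,-0.2,0,0],[0,0.19,-0.19,0,0],[0,0.19,-0.18,0,0],[0,0.2,-0.17,0,0]]]'
python3 -m jog '[[[0,0.21,-0.16,0,0],[0,0.22,-0.14,0,0],[0,0.23,-0.13,0,0],[0,0.24,-0.12,0,0],[0,0.24,-0.11,0,0],[0,0.25,-0.1,0,0],[0,0.25,-0.08,0,0],[0,0,0,0,0]]]'
```

```text
clock: 8.7
ee_pos: [0.5092, -0.0756, 0.2149]
eef_rot: [[-0.015, 1.0, 0.001], [1.0, 0.015, 0.0], [0.0, 0.001, -1.0]]
wrist_force: [-2.9, -3.6, 2.4]
width: 0.0088
grip_force: 29.3
clock: 9.5
ee_pos: [0.5761, -0.0742, 0.2481]
eef_rot: [[-0.016, 1.0, 0.002], [1.0, 0.016, 0.001], [0.001, 0.002, -1.0]]
wrist_force: [0.5, -0.6, 2.3]
width: 0.0084
grip_force: 30.5
```

```bash
python3 - <<'E'
from h import *
c,im,d=grab('side','s2.png')
E
```

```text
(no output)
```

View pics/s2.png

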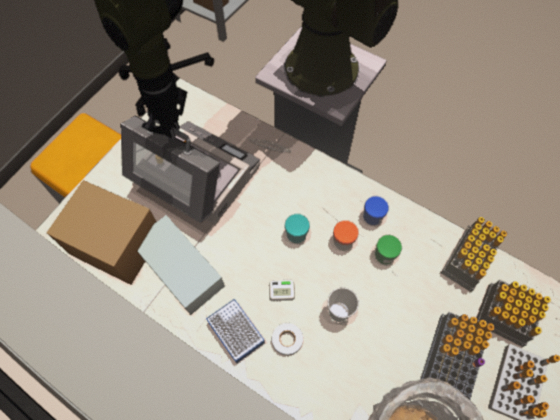

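The lid follows the hand and stands at about 66° (side view, hood at (170,165)). I carry on to the stop and release.

```bash
python3 -m jog '[[[0,0.26,-0.07,0,0],[0,0.26,-0.06,0,0],[0,0.26,-0.04,0,0],[0,0.26,-0.03,0,0],[0,0.26,-0.01,0,0],[0,0.26,0,0,0],[0,0.26,0.01,0,0],[0,0.2,0.02,0,0]]]'
python3 -m jog '[[[0,0,0,0,0],[0,0,0,0,0],[0,0,0,0,0.2],[0,0,0,0,0.4],[0,0,0,0,0.4],[0,0,0,0,0.4],[0,0,-0.3,0,0.4],[0,0,-0.5,0,0.4]]]'
python3 -m jog '[[[0,0,-0.5,0,0.4],[0,0,-0.5,0,0.4],[0,-0.4,0,0,1],[0,-0.5,0,0,1],[0,-0.5,0,0,1],[0,-0.5,0,0,1],[0,-0.5,0,0,1],[0,-0.5,0,0,1]]]'
cat > m4.py <<'E'
from h import *
for n in('top','side'):
    c,im,d=grab(n); W=cloud(c,d); P=W.reshape(-1,3)
    s=(P[:,0]>.56)&(P[:,0]<.74)&(abs(P[:,1]+.08)<.2)&(P[:,2]>.16)&(P[:,2]<.3)
    h=P[s]; print(n,len(h),np.percentile(h,[1,50,99],axis=0).round(3).tolist())
    b=h[h[:,2]>.262]; print(' bar',len(b),np.median(b,0) if len(b) else 0)
    np.savez(n+'2.npz',im=im,d=d,**c)
    cv2.imwrite('pics/%s3.png'%n,im[:,:,::-1])
E
python3 m4.py
```

```text
clock: 10.35
ee_pos: [0.6555, -0.0728, 0.2545]
eef_rot: [[-0.015, 1.0, -0.0], [1.0, 0.015, 0.001], [0.001, -0.0, -1.0]]
wrist_force: [-0.3, 2.5, 0.4]
width: 0.0088
grip_force: 30.4
clock: 11.15
ee_pos: [0.6538, -0.0736, 0.2865]
eef_rot: [[-0.015, 1.0, -0.003], [1.0, 0.015, 0.0], [0.0, -0.003, -1.0]]
wrist_force: [0.4, 0.9, -0.1]
width: 0.0343
grip_force: 0.0
clock: 11.95
ee_pos: [0.5379, -0.0754, 0.3279]
eef_rot: [[-0.015, 1.0, 0.001], [1.0, 0.015, -0.0], [-0.0, 0.001, -1.0]]
wrist_force: [-0.5, 0.0, 0.7]
width: 0.0854
grip_force: 0.0
top 2445 [[0.635, -0.195, 0.169], [0.66, -0.031, 0.233], [0.685, 0.052, 0.279]]
 bar 326 [ 0.66320346 -0.06633726  0.27661696]
side 3127 [[0.637, -0.203, 0.162], [0.67, -0.054, 0.233], [0.689, 0.052, 0.28]]
 bar 226 [ 0.6670718  -0.06998411  0.27754299]
```

```bash
python3 - <<'E'
from h import *
c,im,d=grab('wrist','w4.png'); np.savez('w4.npz',im=im,d=d,**c); W=cloud(c,d); Z=W[...,2]
m=(Z>.04)&(Z<.056)&(W[...,0]>.48)&(W[...,0]<.62)&(abs(W[...,1]+.08)<.13)
k,lab,st,ce=cv2.connectedComponentsWithStats(m.astype(np.uint8))
for l in range(1,k):
    if st[l,4]>300:
        p=W[lab==l]; print(st[l],ce[l],np.median(p,0),cv2.minEnclosingCircle(p[:,:2].astype(np.float32)),p[:,:2].min(0),p[:,:2].max(0))
E
```

```text
[237  76 109 189 865] [300.89017341 145.47514451] [ 0.60406399 -0.03490127  0.04808322] ((0.5504482388496399, -0.08164234459400177), 0.13317565619945526) [ 0.48517458 -0.1978773 ] [0.61524458 0.03700661]
[ 264  101   54   56 2286] [290.3648294  128.68547682] [ 0.54917376 -0.02431177  0.0489225 ] ((0.5487346053123474, -0.0244410689920187), 0.03230408951640129) [ 0.51720922 -0.0566911 ] [0.58065376 0.00774831]
```

View pics/w4.png

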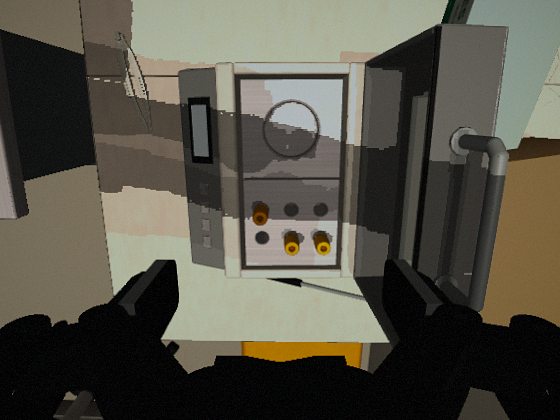

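The view shows the well at (290,129), measured at (0.549, -0.024) with its floor at 0.049, and tubes only in the right block. The lid is propped open. Now to the pot.

```bash
python3 -m jog '[[[0.4,-0.06,0,0,1],[0.55,-0.06,0,0,1],[0.55,-0.06,0,0,1],[0.55,-0.06,0,0,1],[0.55,-0.06,0,0,1],[0.55,-0.06,0,0,1],[0.55,-0.06,0,0,1],[0.55,-0.06,0,0,1]]]'
python3 -m jog '[[[0.55,-0.06,0.2,0,1],[0.55,-0.06,0.3,0,1],[0.55,-0.06,0.3,0,1],[0.55,-0.06,0.3,0,1],[0.55,-0.06,0.3,0,1],[0.55,-0.06,0.3,0,1],[0.55,-0.06,0.3,0,1],[0.55,-0.06,0.3,0,1]]]'
python3 -m jog '[[[0.55,-0.06,0.2,0,1],[0.55,-0.06,0,0,1],[0.55,-0.06,0,0,1],[0.4,-0.04,0,0,1],[0,0,0,0,1]]]'
cat > m5.py <<'E'
from h import *
c,im,d=grab('wrist'); W=cloud(c,d); hsv=cv2.cvtColor(im,cv2.COLOR_RGB2HSV)
m=((hsv[...,0]<14)&(hsv[...,1]>130)&(hsv[...,2]>50)).astype(np.uint8)
k,lab,st,ce=cv2.connectedComponentsWithStats(m)
for l in range(1,k):
    if st[l,4]>300:
        p=W[lab==l]; z=np.nanmedian(p[:,2]); t=p[p[:,2]>np.nanpercentile(p[:,2],90)-.006]
        print(st[l],ce[l],'z',np.nanpercentile(p[:,2],[5,50,95]),cv2.minEnclosingCircle(t[:,:2].astype(np.float32)))
print(manip.observe()['ee_pos'],c['origin'])
# finger pad midpoint in view
g=W[...,2]; f=(d>0)&(d<.2); print('fingers tips z',np.nanmin(g[f]) if f.any() else None)
E
python3 m5.py
```

```text
clock: 12.9
ee_pos: [0.5173, 0.0964, 0.3268]
eef_rot: [[-0.016, 1.0, 0.0], [1.0, 0.016, 0.0], [0.0, 0.0, -1.0]]
wrist_force: [0.2, 0.5, -0.5]
width: 0.0854
grip_force: 0.0
clock: 13.7
ee_pos: [0.4951, 0.2724, 0.2342]
eef_rot: [[-0.016, 1.0, -0.0], [1.0, 0.016, 0.0], [0.0, -0.0, -1.0]]
wrist_force: [-0.1, 0.2, -0.3]
width: 0.085
grip_force: 0.0
clock: 14.2
ee_pos: [0.4848, 0.3546, 0.2265]
eef_rot: [[-0.018, 1.0, -0.0], [1.0, 0.018, 0.001], [0.001, -0.0, -1.0]]
wrist_force: [-0.1, -0.9, 0.8]
width: 0.0852
grip_force: 0.0
[ 249  157   68   66 3442] [282.4596165  189.40877397] z [0.06025558 0.06177261 0.06304166] ((0.48708683252334595, 0.3534349799156189), 0.031538669019937515)
[0.48490184 0.35323937 0.22650711] [0.48394959 0.42041315 0.37209026]
fingers tips z 0.24165372004575902
```

```bash
python3 -m jog '[[[0,0.05,0.5,0,1],[0,0,0.5,0,1],[0,0,0.6,0,1],[0,0,0.6,0,1],[0,0,0.6,0,1],[0,0,0.6,0,1],[0,0,0.5,0,1],[0,0,0.2,0,1]]]' 25
python3 - <<'E'
from h import *
c,im,d=grab('wrist','w5.png'); np.savez('w5.npz',im=im,d=d,**c); W=cloud(c,d); o=manip.observe()
print(o['ee_pos'],o['wrist_force'],c['origin'])
f=(d>0)&(d<.18)&(W[...,2]>.066); 
for s,n in((W[...,0]<.487,'L'),(W[...,0]>.487,'R')):
    p=W[f&s]; print(n,np.nanpercentile(p[:,2],[0,1,3]),np.nanmax(p[:,0]) if n=='L' else np.nanmin(p[:,0]))
    q=p[p[:,2]<np.nanpercentile(p[:,2],3)]; print(np.median(q,0))
E
```

```text
clock: 15.05
ee_pos: [0.4861, 0.3504, 0.0608]
eef_rot: [[-0.014, 1.0, -0.002], [1.0, 0.014, -0.002], [-0.002, -0.003, -1.0]]
wrist_force: [0.2, 0.0, 0.4]
width: 0.0855
grip_force: 0.0
[0.48602638 0.35041886 0.06053928] [-0.35385383  0.19139551 -0.35803051] [0.48588771 0.41657186 0.20628055]
L [0.07670599 0.08301349 0.09012328] 0.48695982000605553
[0.44355621 0.35472376 0.0849756 ]
R [0.07591206 0.0828727  0.08974494] 0.4870598035904584
[0.52930883 0.35600621 0.08468417]
```

View pics/w5.png

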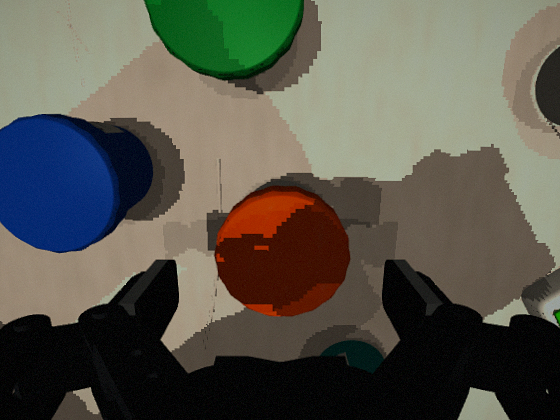

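The orange cap is centred at (282,250) between the open fingers, whose tips are about 15 mm above the reported TCP height. I centre, lower and grip.

```bash
python3 -m jog '[[[0.07,0.02,0.3,0,1],[0,0,0.3,0,1],[0,0,0.3,0,1],[0,0,0.16,0,1],[0,0,0,0,1]]]' 25
python3 -m jog '[[[0,0,0,0,0.7],[0,0,0,0,0.6],[0,0,0,0,0.6],[0,0,0,0,0.6],[0,0,0,0,0.6]]]' 25
python3 m5.py
```

```text
clock: 15.6
ee_pos: [0.487, 0.3542, 0.0191]
eef_rot: [[-0.015, 1.0, -0.002], [1.0, 0.015, -0.001], [-0.001, -0.002, -1.0]]
wrist_force: [-0.5, -0.1, 0.6]
width: 0.0853
grip_force: 0.0
clock: 16.1
ee_pos: [0.4883, 0.3552, 0.021]
eef_rot: [[-0.015, 1.0, 0.001], [1.0, 0.015, 0.001], [0.001, 0.001, -1.0]]
wrist_force: [0.4, 0.2, 3.5]
width: 0.0624
grip_force: 27.5
[  192   219   176   143 20018] [279.61919273 295.00394645] z [0.05725625 0.06173319 0.06273027] ((0.4884885251522064, 0.35400140285491943), 0.03161819279193878)
[0.48832782 0.35518948 0.02102473] [0.48748629 0.42096765 0.16666258]
fingers tips z -0.0022488873423673617
```

```bash
python3 -m jog '[[[0,0,-0.1,0,0.5],[0,0,-0.3,0,0.5],[0,0,-0.5,0,0.5],[0,0,-0.6,0,0.5],[0,0,-0.7,0,0.5],[0,0,-0.7,0,0.5],[0,0,-0.6,0,0.5],[0,0,-0.25,0,0.5]]]'
python3 m5.py
python3 -m jog '[[[-0.2,0.03,0,0,0.5],[-0.4,0.06,0,0,0.5],[-0.5,0.07,0,0,0.5],[-0.5,0.07,0,0,0.5],[-0.5,0.07,0,0,0.5],[-0.5,0.07,0,0,0.5],[-0.5,0.07,0,0,0.5],[-0.5,0.07,0,0,0.5]]]'
python3 -m jog '[[[-0.5,0.07,0,0,0.5],[-0.5,0.07,0,0,0.5],[-0.5,0.07,0,0,0.5],[-0.5,0.07,0,0,0.5],[-0.5,0.07,0,0,0.5],[-0.5,0.07,0,0,0.5],[-0.5,0.07,0,0,0.5],[-0.5,0.07,0,0,0.5]]]'
python3 -m jog '[[[-0.5,0.07,0,0,0.5],[-0.5,0.08,0,0,0.5],[-0.4,0.08,0,0,0.5],[-0.4,0.08,0,0,0.5],[-0.1,0.02,0,0,0.5],[0,0,0,0,0.5]]]'
python3 m5.py
```

```text
clock: 16.95
ee_pos: [0.489, 0.3556, 0.1738]
eef_rot: [[-0.015, 1.0, 0.003], [1.0, 0.015, 0.002], [0.002, 0.003, -1.0]]
wrist_force: [-0.4, 0.3, -0.1]
width: 0.0625
grip_force: 27.5
[  192   219   176   143 19995] [279.60275069 295.02100525] z [0.21018345 0.21449839 0.21550844] ((0.4887508749961853, 0.35406702756881714), 0.031830333173274994)
[0.48921119 0.35576511 0.17415233] [0.4878151  0.42114383 0.31953378]
fingers tips z 0.15459284144350827
clock: 17.8
ee_pos: [0.5093, 0.2085, 0.1686]
eef_rot: [[-0.014, 1.0, -0.003], [1.0, 0.014, -0.002], [-0.002, -0.003, -1.0]]
wrist_force: [0.1, 0.5, -0.0]
width: 0.0624
grip_force: 27.5
clock: 18.6
ee_pos: [0.5336, 0.0493, 0.1687]
eef_rot: [[-0.014, 1.0, -0.003], [1.0, 0.014, -0.001], [-0.001, -0.003, -1.0]]
wrist_force: [0.5, 1.2, -1.1]
width: 0.0625
grip_force: 27.5
clock: 19.2
ee_pos: [0.5494, -0.0249, 0.1701]
eef_rot: [[-0.014, 1.0, -0.001], [1.0, 0.014, 0.0], [0.0, -0.001, -1.0]]
wrist_force: [-0.3, -0.4, -0.4]
width: 0.0622
grip_force: 27.5
[  192   219   177   143 20220] [279.83288823 294.55474777] z [0.20504809 0.21076382 0.21177682] ((0.5498982667922974, -0.025893669575452805), 0.031570617109537125)
[ 0.54939155 -0.02426418  0.17017963] [0.54888006 0.04094292 0.31566446]
fingers tips z 0.10710795329563783
```

```bash
python3 -m jog '[[[0.04,0,0.3,0,0.5],[0,0,0.4,0,0.5],[0,0,0.4,0,0.5],[0,0,0.3,0,0.5],[0,0,0.2,0,0.5],[0,0,0.2,0,0.5],[0,0,0,0,0.5]]]'
python3 -m jog '[[[0,0,0.1,0,0.5],[0,0,0.1,0,0.5],[0,0,0.1,0,0.5],[0,0,0.1,0,0.5],[0,0,0.1,0,0.5],[0,0,0.1,0,0.5],[0,0,0.05,0,0.5],[0,0,0,0,0.5]]]'
python3 m5.py
```

```text
clock: 19.95
ee_pos: [0.5488, -0.0225, 0.0973]
eef_rot: [[-0.015, 1.0, -0.002], [1.0, 0.015, 0.0], [0.0, -0.002, -1.0]]
wrist_force: [-0.3, 0.5, -0.4]
width: 0.0625
grip_force: 27.5
clock: 20.75
ee_pos: [0.5492, -0.0227, 0.072]
eef_rot: [[-0.015, 1.0, -0.001], [1.0, 0.015, 0.0], [0.0, -0.001, -1.0]]
wrist_force: [-0.6, 0.2, -0.5]
width: 0.0625
grip_force: 27.5
[  192   219   177   143 20225] [279.80825711 294.53285538] z [0.10700154 0.11269619 0.11371411] ((0.5495378971099854, -0.02371824160218239), 0.031371649354696274)
[ 0.54941927 -0.02267613  0.07223497] [0.54864346 0.04319554 0.2175868 ]
fingers tips z -0.0019315497433199935
```

The pot is in the well with no side contact and about 3 mm left to go.

```bash
python3 -m jog '[[[0,0,0.03,0,0.5],[0,0,0.03,0,0.5],[0,0,0,0,0.5]]]'; python3 -m jog '[[[0,0,0.03,0,0.5],[0,0,0,0,0.5]]]'; python3 m5.py
```

```text
clock: 21.1
ee_pos: [0.5495, -0.0227, 0.0699]
eef_rot: [[-0.015, 1.0, -0.0], [1.0, 0.015, -0.0], [-0.0, -0.0, -1.0]]
wrist_force: [-0.1, -0.2, -0.5]
width: 0.062
grip_force: 27.5
clock: 21.3
ee_pos: [0.5497, -0.0227, 0.069]
eef_rot: [[-0.015, 1.0, 0.0], [1.0, 0.015, -0.0], [-0.0, 0.0, -1.0]]
wrist_force: [-1.2, -0.2, 2.7]
width: 0.0628
grip_force: 27.6
[  192   219   177   143 20226] [279.81780876 294.55478097] z [0.10397446 0.10975304 0.11075691] ((0.5500072836875916, -0.023698849603533745), 0.03160868585109711)
[ 0.54972205 -0.02271729  0.06903938] [0.5489491  0.04318412 0.21462413]
fingers tips z -0.002393344933004471
```

```bash
python3 -m jog '[[[0,0,0.03,0,0.5],[0,0,0,0,0.5]]]'
```

```text
clock: 21.55
ee_pos: [0.5497, -0.0227, 0.0689]
eef_rot: [[-0.015, 1.0, 0.001], [1.0, 0.015, -0.0], [-0.0, 0.001, -1.0]]
wrist_force: [-4.8, 0.5, 12.9]
width: 0.0624
grip_force: 28.4
```

The pot sits firmly on the well floor (12.9 N of contact). I release it, rise and check.

```bash
python3 -m jog '[[[0,0,-0.04,0,0.72],[0,0,-0.02,0,0.75],[0,0,0,0,0.85],[0,0,0,0,0.95],[0,0,0,0,0.95],[0,0,0,0,0.95]]]'
python3 -m jog '[[[0,0,-0.1,0,0.95],[0,0,-0.3,0,0.95],[0,0,-0.5,0,0.95],[0,0,-0.6,0,0.95],[0,0,-0.7,0,0.95],[0,0,-0.7,0,0.95],[0,0,-0.7,0,0.95],[0,0,-0.7,0,0.95]]]'
python3 -m jog '[[[0,0,-0.7,0,0.4],[0,0,-0.7,0,0.4],[0,0,-0.6,0,0.4],[0,0,-0.3,0,0.4],[0,0,0,0,0.4]]]'
cat > m6.py <<'E'
from h import *
import sys
c,im,d=grab('wrist',sys.argv[1]); W=cloud(c,d); P=W.reshape(-1,3)
s=(P[:,0]>.63)&(P[:,0]<.7)&(abs(P[:,1]+.08)<.07)&(P[:,2]>.255)&(P[:,2]<.29); b=P[s]
if len(b): print('bar',len(b),np.percentile(b,[2,50,98],axis=0).round(4).tolist())
E
python3 m5.py; python3 m6.py w6.png
```

```text
clock: 22.15
ee_pos: [0.5494, -0.0227, 0.0698]
eef_rot: [[-0.015, 1.0, -0.0], [1.0, 0.015, -0.0], [-0.0, -0.0, -1.0]]
wrist_force: [-0.2, -0.1, -0.1]
width: 0.0811
grip_force: 0.0
clock: 22.95
ee_pos: [0.5495, -0.0227, 0.2444]
eef_rot: [[-0.015, 1.0, 0.001], [1.0, 0.015, -0.0], [-0.0, 0.001, -1.0]]
wrist_force: [1.5, 0.0, 0.1]
width: 0.0812
grip_force: 0.0
clock: 23.45
ee_pos: [0.5504, -0.0227, 0.3362]
eef_rot: [[-0.015, 1.0, 0.004], [1.0, 0.015, -0.0], [-0.0, 0.004, -1.0]]
wrist_force: [0.1, 0.0, -1.6]
width: 0.0343
grip_force: 0.0
[ 250  150   57   57 2504] [278.2192492 178.0615016] z [0.10797149 0.10978405 0.11106859] ((0.548853874206543, -0.024279428645968437), 0.03143565356731415)
[ 0.54981707 -0.02271383  0.33454891] [0.54916831 0.0431798  0.48182333]
fingers tips z 0.3398257662449148
bar 1735 [[0.6598, -0.1184, 0.2574], [0.6633, -0.0452, 0.2777], [0.6694, -0.0192, 0.2801]]
```

View pics/w6.png

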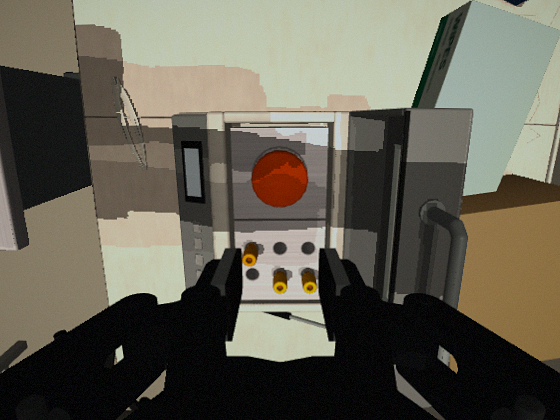

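The pot is seated and upright at (279,178), with its cap top at 0.110. The lid is still propped. Now I go over the bar.

```bash
python3 -m jog '[[[-0.12,0.25,0,0,0.4],[-0.2,0.4,0,0,0.4],[-0.2,0.4,0,0,0.4],[-0.2,0.4,0,0,0.4],[-0.2,0.4,0,0,0.4],[-0.2,0.4,0,0,0.4],[-0.2,0.4,0,0,0.4],[-0.1,0.2,0,0,0.4]]]' 30
python3 -m jog '[[[0,0,0.3,0,0.4],[0,0,0.4,0,0.4],[0,0,0.3,0,0.4],[0,0,0.1,0,0.4],[0,0,0,0,0.4]]]'
python3 m6.py w7.png
```

```text
clock: 24.35
ee_pos: [0.6653, -0.0787, 0.3316]
eef_rot: [[-0.014, 1.0, -0.003], [1.0, 0.014, 0.0], [0.0, -0.003, -1.0]]
wrist_force: [0.8, -0.2, -0.4]
width: 0.0343
grip_force: 0.0
clock: 24.85
ee_pos: [0.6638, -0.0777, 0.289]
eef_rot: [[-0.015, 1.0, -0.002], [1.0, 0.015, 0.0], [0.0, -0.002, -1.0]]
wrist_force: [0.4, 0.2, 0.7]
width: 0.0342
grip_force: 0.0
bar 4320 [[0.6607, -0.1283, 0.271], [0.6658, -0.0674, 0.2784], [0.6709, -0.0211, 0.2803]]
```

```bash
python3 -m jog '[[[0,0.04,0.25,0,0.4],[0,0,0.25,0,0.4],[0,0,0.25,0,0.4],[0,0,0.2,0,0.4],[0,0,0,0,0.4]]]'
python3 -m jog '[[[0,0,0,0,0.1],[0,0,0,0,0],[0,0,0,0,0],[0,0,0,0,0]]]' 30
python3 - <<'E'
import numpy as np
r=np.hypot(.2,.026);p=np.arctan2(.026,.2)+np.radians(np.arange(92.8,-1,-2.9))
print((np.c_[np.diff(-r*np.cos(p)),-np.diff(r*np.sin(p))]/.04).round(2).tolist())
E
```

```text
clock: 25.4
ee_pos: [0.665, -0.0776, 0.25]
eef_rot: [[-0.015, 1.0, -0.003], [1.0, 0.015, 0.0], [0.0, -0.003, -1.0]]
wrist_force: [-0.5, 0.3, -0.3]
width: 0.0343
grip_force: 0.0
clock: 25.8
ee_pos: [0.6661, -0.0778, 0.2524]
eef_rot: [[-0.015, 1.0, 0.001], [1.0, 0.015, -0.0], [-0.0, 0.001, -1.0]]
wrist_force: [-0.0, 0.5, 0.8]
width: 0.009
grip_force: 29.3
[[-0.25, -0.04], [-0.25, -0.03], [-0.25, -0.01], [-0.26, -0.0], [-0.25, 0.01], [-0.25, 0.03], [-0.25, 0.04], [-0.25, 0.05], [-0.25, 0.06], [-0.24, 0.08], [-0.24, 0.09], [-0.23, 0.1], [-0.23, 0.11], [-0.22, 0.12], [-0.22, 0.13], [-0.21, 0.15], [-0.2, 0.16], [-0.19, 0.17], [-0.19, 0.18], [-0.18, 0.18], [-0.17, 0.19], [-0.16, 0.2], [-0.15, 0.21], [-0.14, 0.22], [-0.12, 0.22], [-0.11, 0.23], [-0.1, 0.23], [-0.09, 0.24], [-0.08, 0.24], [-0.06, 0.25], [-0.05, 0.25], [-0.04, 0.25]]
```

Bar pinched. I bring the lid down along the arc.

```bash
python3 -m jog '[[[0,-0.25,-0.04,0,0],[0,-0.25,-0.03,0,0],[0,-0.25,-0.01,0,0],[0,-0.26,0,0,0],[0,-0.25,0.01,0,0],[0,-0.25,0.03,0,0],[0,-0.25,0.04,0,0],[0,-0.25,0.05,0,0]]]'
python3 -m jog '[[[0,-0.25,0.06,0,0],[0,-0.24,0.08,0,0],[0,-0.24,0.09,0,0],[0,-0.23,0.1,0,0],[0,-0.23,0.11,0,0],[0,-0.22,0.12,0,0],[0,-0.22,0.13,0,0],[0,-0.21,0.15,0,0]]]'
```

```text
clock: 26.6
ee_pos: [0.5847, -0.0793, 0.2504]
eef_rot: [[-0.015, 1.0, 0.001], [1.0, 0.015, -0.001], [-0.001, 0.001, -1.0]]
wrist_force: [1.9, -1.5, 4.2]
width: 0.0089
grip_force: 30.8
clock: 27.4
ee_pos: [0.5112, -0.0805, 0.2158]
eef_rot: [[-0.015, 1.0, -0.0], [1.0, 0.015, -0.001], [-0.001, -0.0, -1.0]]
wrist_force: [0.2, -5.2, 1.4]
width: 0.0085
grip_force: 31.0
```

```bash
python3 -m jog '[[[0,-0.2,0.16,0,0],[0,-0.19,0.17,0,0],[0,-0.19,0.18,0,0],[0,-0.18,0.18,0,0],[0,-0.17,0.19,0,0],[0,-0.16,0.2,0,0],[0,-0.15,0.21,0,0],[0,-0.14,0.22,0,0]]]'
python3 -m jog '[[[0,-0.12,0.22,0,0],[0,-0.11,0.23,0,0],[0,-0.1,0.23,0,0],[0,-0.09,0.24,0,0],[0,-0.04,0.12,0,0],[0,-0.03,0.12,0,0],[0,0,0,0,0]]]'
```

```text
clock: 28.2
ee_pos: [0.4563, -0.0812, 0.1553]
eef_rot: [[-0.015, 1.0, 0.0], [1.0, 0.015, -0.001], [-0.001, 0.0, -1.0]]
wrist_force: [4.1, -5.8, 0.1]
width: 0.0087
grip_force: 30.7
clock: 28.9
ee_pos: [0.4363, -0.0813, 0.1086]
eef_rot: [[-0.015, 1.0, -0.001], [1.0, 0.015, -0.0], [-0.0, -0.001, -1.0]]
wrist_force: [1.7, -4.5, -0.6]
width: 0.0091
grip_force: 30.6
```

```bash
python3 -m jog '[[[0,-0.03,0.12,0,0],[0,-0.03,0.12,0,0],[0,-0.02,0.12,0,0],[0,-0.02,0.12,0,0],[0,-0.01,0.08,0,0],[0,0,0.06,0,0],[0,0,0,0,0]]]'
python3 -m jog '[[[0,0,0.05,0,0],[0,0,0,0,0]]]'
python3 -m jog '[[[0,0,0.05,0,0],[0,0,0,0,0]]]'
```

```text
clock: 29.6
ee_pos: [0.4309, -0.0813, 0.0836]
eef_rot: [[-0.015, 1.0, -0.003], [1.0, 0.015, -0.0], [-0.0, -0.003, -1.0]]
wrist_force: [-3.0, -5.9, 0.2]
width: 0.0085
grip_force: 31.0
clock: 29.8
ee_pos: [0.4306, -0.0814, 0.0816]
eef_rot: [[-0.015, 1.0, -0.003], [1.0, 0.015, -0.001], [-0.001, -0.003, -1.0]]
wrist_force: [-3.2, -5.3, 1.2]
width: 0.0087
grip_force: 31.0
clock: 30.0
ee_pos: [0.4304, -0.0814, 0.0795]
eef_rot: [[-0.015, 1.0, -0.004], [1.0, 0.015, -0.001], [-0.001, -0.004, -1.0]]
wrist_force: [-2.7, -6.0, 1.0]
width: 0.0089
grip_force: 31.1
```

```bash
python3 -m jog '[[[0,0,0.05,0,0],[0,0,0,0,0]]]'
python3 - <<'E'
from h import *
c,im,d=grab('wrist'); W=cloud(c,d); P=W.reshape(-1,3)
s=(P[:,0]>.49)&(P[:,0]<.62)&(P[:,1]>-.2)&(P[:,1]<.04)&(P[:,2]>.1)&(P[:,2]<.15); b=P[s]; print(len(b),np.median(b,0),np.polyfit(b[:,0],b[:,2],1))
s=(P[:,0]>.42)&(P[:,0]<.442)&(P[:,1]>-.06)&(P[:,1]<-.03)&(P[:,2]>.09)&(P[:,2]<.125); print('bar',np.median(P[s],0))
E
```

```text
clock: 30.2
ee_pos: [0.4303, -0.0814, 0.0787]
eef_rot: [[-0.015, 1.0, -0.004], [1.0, 0.015, -0.001], [-0.001, -0.004, -1.0]]
wrist_force: [-8.2, -4.8, 13.1]
width: 0.0083
grip_force: 32.3
26422 [ 0.50215472 -0.04121566  0.12492014] [-0.08925906  0.16983172]
bar [ 0.43012914 -0.04301914  0.10609671]
```

Contact at 13 N with the bar top at 0.106, as before opening, so the lid is shut. I ease off, open a little and rise.

```bash
python3 -m jog '[[[0,0,-0.03,0,0.08],[0,0,0,0,0.15],[0,0,0,0,0.22],[0,0,0,0,0.25],[0,0,0,0,0.25],[0,0,-0.1,0,0.25],[0,0,-0.2,0,0.25],[0,0,-0.3,0,0.25]]]'
python3 -m jog '[[[0,0,-0.5,0,0.25],[0,0,-0.6,0,0.25],[0,0,-0.7,0,0.25],[0,0,-0.7,0,0.25],[0.5,0,-0.4,0,0.25],[0.7,0,0,0,0.25],[0.7,0,0,0,0.25],[0.7,0,0,0,0.25]]]'
python3 -m jog '[[[0.7,0,0,0,0.25],[0.7,0,0,0,0.25],[0.7,0,0,0,0.25],[0.7,0,0,0,0.25],[0.5,0,0,0,0.25],[0.2,0,0,0,0.25],[0,0,0,0,0.25],[0,0,0,0,0.25]]]'
python3 - <<'E'
from h import *
T,im,d=grab('top'); S,jm,e=grab('side')
for n,c,dd in(('top',T,d),('side',S,e)):
    W=cloud(c,dd); P=W.reshape(-1,3); s=(P[:,0]>.49)&(P[:,0]<.62)&(P[:,1]>-.2)&(P[:,1]<.04)&(P[:,2]>.1)&(P[:,2]<.16); b=P[s]; print(n,len(b),np.median(b,0),np.polyfit(b[:,0],b[:,2],1))
    o=np.load(n+'1.npz'); W0=cloud(o,o['d']).reshape(-1,3); s=(W0[:,0]>.49)&(W0[:,0]<.62)&(W0[:,1]>-.2)&(W0[:,1]<.04)&(W0[:,2]>.1)&(W0[:,2]<.16); b=W0[s]; print('  before',np.median(b,0),np.polyfit(b[:,0],b[:,2],1))
cv2.imwrite('pics/end.png',np.hstack([cv2.resize(im,(400,300)),cv2.resize(jm,(400,300))])[:,:,::-1])
E
```

```text
clock: 31.05
ee_pos: [0.4325, -0.0811, 0.1045]
eef_rot: [[-0.015, 1.0, -0.001], [1.0, 0.015, 0.0], [0.0, -0.001, -1.0]]
wrist_force: [-0.4, 0.5, 0.5]
width: 0.0213
grip_force: 0.0
clock: 31.85
ee_pos: [0.4315, 0.0237, 0.2215]
eef_rot: [[-0.014, 1.0, 0.002], [1.0, 0.014, 0.0], [0.0, 0.002, -1.0]]
wrist_force: [-0.7, -0.6, -0.0]
width: 0.0215
grip_force: 0.0
clock: 32.65
ee_pos: [0.4292, 0.1622, 0.2204]
eef_rot: [[-0.015, 1.0, 0.0], [1.0, 0.015, -0.0], [-0.0, 0.0, -1.0]]
wrist_force: [-0.5, -0.8, 0.8]
width: 0.0216
grip_force: 0.0
top 4577 [ 0.55919099 -0.11351198  0.12342418] [0.00290293 0.12183328]
  before [ 0.55430032 -0.07931441  0.12355115] [0.00264526 0.12209647]
side 3974 [ 0.55628811 -0.075515    0.12462701] [0.00343293 0.12269951]
  before [ 0.5565755  -0.07524887  0.12464865] [0.00329595 0.12281857]
```

View pics/end.png

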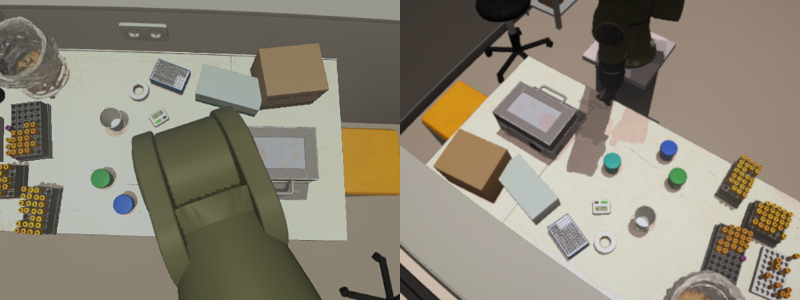

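The lid is fully shut: the hood plane matches the one measured before opening to within 0.2 mm. The pot is no longer on the worktop, the other things stand where they were, and the robot is clear.

```bash
python3 -c "from station import manip; print(manip.sign_off())"
```

```text
the job is handed in; nothing more can be done
None
```

The orange-capped pot is upright on the floor of the round well, the lid was brought down under control and is fully shut, and the job was handed in at about 33 s; one unexplained push of up to 54 N showed at the wrist while the fingers first went down over the bar, and I could not tell whether the fingers or the gripper's body (40 N limit) took it.

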